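# Gauge the feed plate, run it out to the pointer and hold it

## Task

Check the yellow feed plate with the height gauge: push the blue knob down gently until the gauge's foot rests on the plate, then let it spring back up before moving the plate. Then slide the plate out along the bed by its black lug, flat on the bed and squarely midway between the two dark lines, until its nose is level with the tip of the red pointer. It would tip over the edge there if let go, so finish while still holding it in that place, level and clear of the pointer; leave everything else on the bench where it is.

Things in the scene. Friction and masses are not known exactly. Their poses are not given: they have to be found in the camera images.
- bed: aluminium feed bed, fixed, 120 x 340 mm on top and 70 mm high. Origin: centre of its underside, on the bench. z up; +y is the direction in which the plate is slid out; the outer edge of its top is at y = +170 mm. Two dark lines run along its top at x = -42 and +42 mm.
- plate: flat feed plate, loose, lying on the bed: 60 mm wide (x), 360 mm long (y), 8 mm thick, about 0.55 kg, yellow with a bright steel nose (the last 30 mm at +y). Origin: centre of its underside; z up, +y towards the nose. It tips once its nose is more than about 174 mm beyond the bed's edge; the pointer stands 190 to 220 mm beyond it.
- plate_nose (a point): centre of the plate's nose edge, on its top face (180 mm from the plate's origin)
- plate_lug (a point): top centre of the black grip lug at the plate's tail: 20 mm (x) by 36 mm (y), standing 36 mm above the plate's top face, 155 mm behind the plate's origin. Take it from above across its 20 mm.
- pointer: fixed stand with a red pointer, on the robot's side of the plate's path beyond the bed's outer edge: round foot 44 mm, post 12 mm thick, 92 mm high. Origin: centre of its underside; axes parallel to the bed's. The pointer reaches towards +x.
- pointer_tip (a point): tip of the red pointer, 48 mm along x from the stand's origin and 78 mm up (level with the plate's top face), about 17 mm to the side of a centred plate. The nose has to come level with it, measured along the bed's y.
- gauge_foot (a joint): sprung slide of the height gauge, metres, growing downwards: 0 = fully up, foot 22 mm above the plate; about 0.022 = foot on the plate (0.030 = at the level of the bed top). The spring takes about 1.6 N to start and 3 N at the plate, and lifts the foot again when it is let go; stop at 0.045.
- gauge_knob (a point): top centre of the gauge's blue push knob, 28 mm across and 18 mm high, over the bed's centre line at y = +145 mm of the bed; 228 mm above the bench when up; pushed straight down. Its stand is part of the bed: column at bed x = +90 mm, 200 mm high, and an arm 24 mm wide, 136 to 164 mm up, over the plate to bed x = -20 mm.
- foot_pad (a point): centre of the underside of the gauge's brass foot pad, 16 mm across, 128 mm below the knob's top.
- wrench: loose steel wrench lying on the bench at the right; to be left alone. Origin: its underside
- screwdriver: loose screwdriver lying on the bench by the bed, on the robot's side; to be left alone. Origin: its underside
- setblock: loose steel block 40 x 60 x 25 mm beside the bed on the robot's side; to be left alone. Origin: centre of its underside
- oiler: loose white bottle, 48 mm across, 120 mm high; to be left alone. Origin: centre of its underside
- jar: loose jar, 60 mm across, 60 mm high; to be left alone. Origin: centre of its underside
- brush: loose brush lying beyond the bed; to be left alone. Origin: its underside
Things that resemble listed ones, but are neither listed nor needed, are in the scene too. What is shaped like the pointer but green is not meant.

How it is judged:
On the way, in this order (a step that is already met when the one before it is completed fails the run):
1. the gauge's foot is lowered onto the plate (contact force between gauge_foot and plate above 0.5 N and value of joint gauge_foot above 0.015 m), for 0.2 s.
2. the gauge has sprung back up before the plate is slid (plate within 40 mm of its start) (value of joint gauge_foot below 0.006 m and distance of plate from where it was at the start of the episode below 0.04 m), for 0.1 s.
At the end, for the whole second after the job is handed in: the plate's nose is within 6 mm of the pointer tip along the bed; the plate is within 15 mm of the bed's centre line, within 0.08 rad of square, level within 0.04 rad, its underside within 4 mm of the bed top, still, touched by the fingers and not by the pointer; the gauge is up (y of plate_nose in the frame of pointer_tip between -0.006 and 0.006 m and x of plate in the frame of bed between -0.015 and 0.015 m and z of plate in the frame of bed between 0.066 and 0.074 m and angle between the y axis of plate and the y axis of bed, either way round below 0.08 rad and angle between plate's own z axis and vertical below 0.04 rad and contact force between the fingers and plate above 0.5 N and contact force between plate and pointer below 0.3 N and value of joint gauge_foot below 0.006 m and linear speed of plate below 0.02 m/s); the arm keeps its last pose, push and grip.
It fails at once if the plate tips or is dropped (angle between plate's own z axis and vertical above 0.2 rad).
It fails at once if the gauge's foot is driven hard onto the plate (over 40 N) (contact force between gauge_foot and plate above 40 N).
It fails at once if another thing on the bench is disturbed (over 25 mm) (distance of any of wrench, screwdriver, setblock, oiler, jar, brush from where it was at the start of the episode above 0.025 m).
It also fails if it takes over 48 s, if anything falls off the work surface, if the arm or the gripper's body presses on something with over 40 N, if the wrist force passes 120 N, or if a joint passes its speed limit or range.

## Robot

A 6-joint arm with a two-finger parallel gripper is mounted at the origin on the work surface. World frame = base frame: x ahead of the robot, y to its left, z up, the work surface at z = 0. Lengths are in m, angles in rad, forces in N, time in s.
With the tool pointing down it reaches from about 0.275 to 0.75 m from the base axis. Payload 10.2 kg.
Tool frame: the origin (TCP) lies at the very end of the fingers, on their centre line; the grasp point (between the pads) lies 19 mm behind it; z points along the fingers, y is the line along which they close (so a half turn about z gives the same grasp; the last joint's range is limited). The gripper opens to 88 mm and grips with 3 to 60 N. Pads are 18 mm wide; open, the fingers measure 123 mm over their backs; the gripper's body (75 mm by 187 mm) begins 45 mm behind the grasp point.
Start: joints at [1.123, 0.313, 1.498, -0, 1.331, -0.223], TCP at [0.117, 0.512, 0.239] pointing down, gripper open.
Joint ranges: [-2.94, 2.94], [-0.97, 2.17], [0.19, 2.56], [-1.23, 4.37], [0.02, 3.11], [-2.88, 2.88]. Speed limits (rad/s): [2.39, 2.39, 3.01, 3.14, 3.14, 3.14].

## Interface

Orientations are given as [roll, pitch, yaw] about the fixed x, y, z axes, in that order (R = Rz(yaw) Ry(pitch) Rx(roll)).
In Python, from rig import ctrl gives the robot as it stands.
- The arm moves only by the tool step_arm, never from a script. Its argument "plan" is a list of rows, each an object with "xyz": the shift along the tool's x, y, z in units of 30 mm (1.0 is 30 mm), a list of three; "dr": the turn, a rotation vector about the tool's x, y, z in units of 8 degrees (1.0 is 8 degrees), a list of three; "jaw": the opening, from -1 (shut) to 1 (fully open). In form: [{"xyz": [x, y, z], "dr": [rx, ry, rz], "jaw": jaw}, ...]. A call has 1 to 5 rows; each row shifts and turns the commanded pose from where the row before left it, along the tool's axes as they then stand; what a row does not reach is not made up. A row lasts 1/10 s, in which the tool goes at most 50 mm and 8.59 degrees, less where a joint would pass 70% of its speed; a pose out of reach is approached as far as the arm can. A call is refused whole if a number of a shift passes 1 or a number of a turn 1, either way. A call with a gripper value outside its range is refused whole. The fingers move at their own pace and stop on an object; "newtons" is the grip in N (left out, the last holds). Time passes only in rows, so rows that do not move let the fingers close. It gives the time, the measured TCP pose, the force, the opening and the grip force at its end, in the units of the state.
- ctrl.state(): the state, without advancing time (a new reading comes with each control period).
- ctrl.grab_frame(name): name is "scene" or "top" or "wrist"; returns the picture (400x640x3 uint8, blue, green, red); there is no depth.
- ctrl.camera_info(name): a dict with "mtx" (3x3 intrinsics, pixels), "extrinsics" (4x4, takes a point from camera to world coordinates). Camera axes: x right, y up, looking along -z (the intrinsics and any distortion apply to the point x, -y, -z); pixel columns grow to the right and rows downward; lengths in m; the calibration is good to about 2 mm. The wrist camera is an equidistant fisheye: a pixel r from the principal point sees the ray r / f radians off the axis. A picture is of the moment at which its call begins: read the wrist's pose just before it. camera_info takes no time and is no camera call; for the wrist camera it gives the pose at the moment of the call.
- ctrl.job_done(): hands the job in; it is judged then, once.
The state is a dict: "time": time; "joint_positions": joint angles; "joint_velocities": joint speeds; "joint_torque": joint torques, N m; "position": TCP position; "eef_rot": TCP orientation; "contact_force": force on the tool from outside, world axes, zero at the start; "moment": the same for the moment, N m; "gripper_width": finger opening in m; "finger_force": force on a finger pad.
Only numpy, scipy, OpenCV 4.12 (cv2) and the standard library are available. Lean on these libraries where they do the work, as an engineer would, in place of code of your own. Each camera call takes 0.05 s, during which the arm holds its last target. There are 200 camera calls.

## Working session

There is one attempt and no reset: what is moved stays moved. The work goes in short steps, Python scripts to look and compute and a tool call to move; the robot and the scene stay as the last step left them, time stands still between calls to the robot, and variables do not carry over. Pictures are saved under pics/ and viewed, at most 10 in all, crops included, and the job is handed in when it is done.

Besides the shell and the picture viewer there is one more tool, called after "Emit:" as a command line: name --argument value ..., lists and objects as JSON in quotes. step_arm: Moves the arm, as the interface text tells. Its arguments: {"type":"object","properties":{"plan":{"type":"array","items":{"type":"object","properties":{"xyz":{"type":"array","items":{"type":"number"}},"dr":{"type":"array","items":{"type":"number"}},"jaw":{"type":"number"}}}},"newtons":{"type":"number"}},"required":["plan"]}

```bash
ls; mkdir -p pics
python3 - <<'E'
from rig import ctrl
import cv2
s=ctrl.state();print({k:s[k] for k in("time","position","eef_rot","gripper_width","contact_force")})
for n in("scene","top"):
    cv2.imwrite(f"pics/{n}0.png",ctrl.grab_frame(n));i=ctrl.camera_info(n);print(n,i)
E
```

```text
pics
{'time': 0.0, 'position': array([0.1169279 , 0.51156559, 0.2381851 ]), 'eef_rot': array([-3.14040614e+00, -2.57724821e-04,  2.91679879e+00]), 'gripper_width': 0.08839597989117706, 'contact_force': array([-0.63553945,  0.0724879 ,  0.30201866])}
scene {'mtx': array([[500.52799348,   0.        , 313.68914531],
       [  0.        , 500.52799348, 205.80757451],
       [  0.        ,   0.        ,   1.        ]]), 'extrinsics': array([[-0.61953356, -0.44804092,  0.64454441,  1.50545156],
       [ 0.78470973, -0.33234689,  0.52323626,  0.71200787],
       [-0.02021892,  0.82994269,  0.55748213,  0.94746329],
       [ 0.        ,  0.        ,  0.        ,  1.        ]])}
top {'mtx': array([[418.32677351,   0.        , 322.27240678],
       [  0.        , 418.32677351, 199.18276884],
       [  0.        ,   0.        ,   1.        ]]), 'extrinsics': array([[-0.00839212,  0.98877807, -0.14915599,  0.41211615],
       [-0.99980823, -0.01093629, -0.01624507, -0.01642246],
       [-0.01769398,  0.14899105,  0.98868023,  1.26225166],
       [ 0.        ,  0.        ,  0.        ,  1.        ]])}
```

View pics/scene0.png

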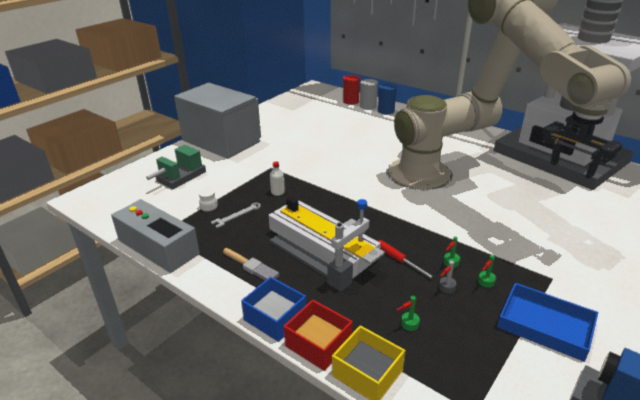

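View pics/top0.png

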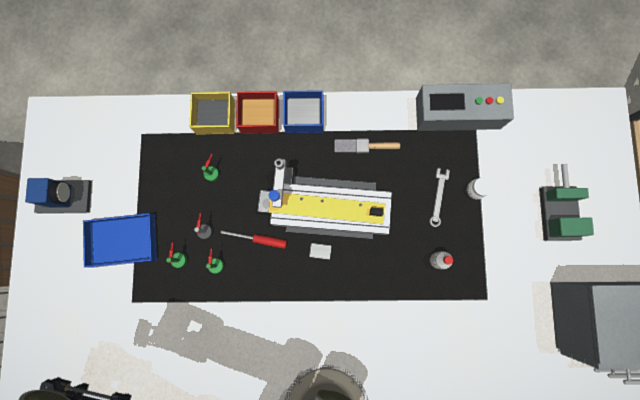

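Scene: the bed runs roughly along world +y (left in the top picture), nose under the gauge at top (270,197), lug at (377,211), grey pointer stand at (204,231) with red tip about (199,214), the rest green decoys. I'll enlarge both.

Run:
```python
import cv2
a=cv2.imread("pics/top0.png")[165:255,190:400]
cv2.imwrite("pics/topc.png",cv2.resize(a,(798,342),interpolation=cv2.INTER_CUBIC))
a=cv2.imread("pics/scene0.png")[190:310,260:460]
cv2.imwrite("pics/scenec.png",cv2.resize(a,None,fx=4,fy=4,interpolation=cv2.INTER_CUBIC))
```

```text
(no output)
```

View pics/topc.png

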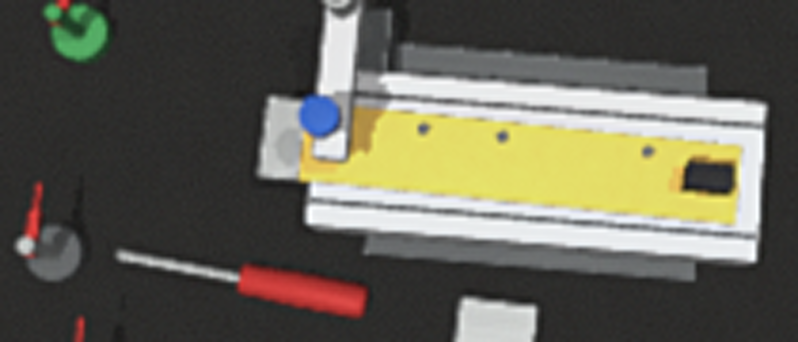

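View pics/scenec.png

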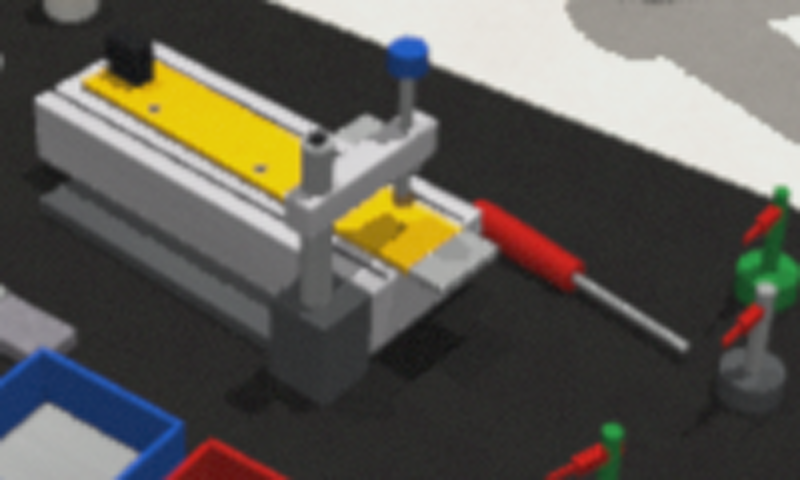

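Top crop: bed corners (767,102), (757,263), (306,226); plate corners (270,95), (258,178), (736,224), (743,145); lug top about (710,177); knob (319,114); red tip (38,184). Scene crop: knob top (409,44), red tip (726,341).

```bash
cat > h.py <<'E'
import numpy as np
from rig import ctrl
def ray(n,p):
    i=ctrl.camera_info(n);K,E=i["mtx"],i["extrinsics"]
    d=np.linalg.inv(K)@[p[0],p[1],1]
    return E[:3,3],E[:3,:3]@(d*[1,-1,-1])
def onz(n,p,z):
    o,d=ray(n,p);return o+d*(z-o[2])/d[2]
def tri(rs):
    A=0;b=0
    for o,d in rs:
        d=d/np.linalg.norm(d);P=np.eye(3)-np.outer(d,d);A=A+P;b=b+P@o
    return np.linalg.solve(A,b)
T=lambda p:(p[0]/3.8+190,p[1]/3.8+165)
S=lambda p:(p[0]/4+260,p[1]/4+190)
E
python3 - <<'E'
from h import *
np.set_printoptions(precision=4,suppress=True)
P=lambda q,z:onz("top",T(q),z)
bu,bl,bn=P((767,102),.07),P((757,263),.07),P((306,226),.07)
print("bed corners",bu,bl,bn,np.linalg.norm(bu-bl),np.linalg.norm(bn-bl))
l1=P((312,202),.07),P((757,237),.07); l2=P((360,95),.07),P((765,126),.07)
ang=lambda a,b:np.degrees(np.arctan2(*(a-b)[:2][::-1]))
print("bed yaw",ang(bn,bl),ang(*l1),ang(*l2))
pc=[P(q,.078) for q in((270,95),(258,178),(736,224),(743,145))]
n=(pc[0]+pc[1])/2;t=(pc[2]+pc[3])/2
print("plate nose",n,"tail",t,np.linalg.norm(n-t),ang(n,t),"width",np.linalg.norm(pc[0]-pc[1]),np.linalg.norm(pc[2]-pc[3]))
print("lug",P((710,177),.114),"from tail", t+(n-t)/np.linalg.norm(n-t)*.025)
print("lug scene",onz("scene",S((131,42)),.114))
for nm,a,b,z in(("knob",(319,114),(409,44),.228),("tip",(38,184),(726,341),.078)):
    print(nm,P(a,z),onz("scene",S(b),z),tri([ray("top",T(a)),ray("scene",S(b))]))
E
```

```text
bed corners [ 0.6112 -0.1975  0.07  ] [ 0.4893 -0.186   0.07  ] [0.5204 0.1519 0.07  ] 0.1223699268340353 0.3393944243448348
bed yaw 84.74697819732405 84.91333782595953 84.91603675291303
plate nose [0.5878 0.1833 0.078 ] tail [ 0.5476 -0.1737  0.078 ] 0.35926136428623434 83.57426961952639 width 0.06378182258644569 0.05976924386678679
lug [ 0.5491 -0.1478  0.114 ] from tail [ 0.5504 -0.1489  0.078 ]
lug scene [ 0.5571 -0.1393  0.114 ]
knob [0.5801 0.1218 0.228 ] [0.5805 0.1245 0.228 ] [0.5797 0.1228 0.2269]
tip [0.5534 0.3536 0.078 ] [0.5554 0.357  0.078 ] [0.5533 0.3552 0.0754]
```

Emit:
step_arm --plan '[{"xyz": [0,0,-0.5],"dr": [0,0,1],"jaw": -1},{"xyz": [0,0,-0.5],"dr": [0,0,1],"jaw": -1},{"xyz": [0,0,0],"dr": [0,0,1],"jaw": -1},{"xyz": [0,0,0],"dr": [0,0,1],"jaw": -1},{"xyz": [0,0,0],"dr": [0,0,1],"jaw": -1}]'

```text
time: 0.6
position: [0.117, 0.5117, 0.2685]
eef_rot: [-3.141, 0.0, 2.213]
contact_force: [-0.7, 0.3, -0.1]
gripper_width: 0.0506
finger_force: 0.0
```

Emit:
step_arm --plan '[{"xyz": [0,0,0],"dr": [0,0,1],"jaw": -1},{"xyz": [0,0,0],"dr": [0,0,1],"jaw": -1},{"xyz": [0,0,0],"dr": [0,0,1],"jaw": -1},{"xyz": [0,0,0],"dr": [0,0,1],"jaw": -1},{"xyz": [0,0,0],"dr": [0,0,1],"jaw": -1}]'

```text
time: 1.1
position: [0.117, 0.5116, 0.2684]
eef_rot: [-3.141, 0.001, 1.515]
contact_force: [0.5, 0.2, 0.6]
gripper_width: 0.0103
finger_force: 0.0
```

Emit:
step_arm --plan '[{"xyz": [0,0,0],"dr": [0,0,0.3],"jaw": -1},{"xyz": [-0.64,0.92,0],"dr": [0,0,0],"jaw": -1},{"xyz": [-0.64,0.92,0],"dr": [0,0,0],"jaw": -1},{"xyz": [-0.64,0.92,0],"dr": [0,0,0],"jaw": -1},{"xyz": [-0.64,0.92,0],"dr": [0,0,0],"jaw": -1}]'

```text
time: 1.6
position: [0.2206, 0.4241, 0.2685]
eef_rot: [-3.141, 0.0, 1.479]
contact_force: [0.7, -1.6, -0.4]
gripper_width: 0.0004
finger_force: 0.0
```

Emit:
step_arm --plan '[{"xyz": [-0.64,0.92,0],"dr": [0,0,0],"jaw": -1},{"xyz": [-0.64,0.92,0],"dr": [0,0,0],"jaw": -1},{"xyz": [-0.64,0.92,0],"dr": [0,0,0],"jaw": -1},{"xyz": [-0.64,0.92,0],"dr": [0,0,0],"jaw": -1},{"xyz": [-0.64,0.92,0],"dr": [0,0,0],"jaw": -1}]'

```text
time: 2.1
position: [0.3493, 0.3158, 0.2685]
eef_rot: [-3.141, 0.0, 1.479]
contact_force: [-0.5, 1.0, -0.9]
gripper_width: 0.0006
finger_force: 0.0
```

Emit:
step_arm --plan '[{"xyz": [-0.64,0.92,0],"dr": [0,0,0],"jaw": -1},{"xyz": [-0.64,0.92,0],"dr": [0,0,0],"jaw": -1},{"xyz": [-0.64,0.92,0],"dr": [0,0,0],"jaw": -1},{"xyz": [-0.64,0.92,0],"dr": [0,0,0],"jaw": -1},{"xyz": [0,0,0],"dr": [0,0,0],"jaw": -1}]'

```text
time: 2.6
position: [0.4533, 0.228, 0.268]
eef_rot: [-3.141, 0.001, 1.475]
contact_force: [0.0, 0.2, 0.0]
gripper_width: 0.0003
finger_force: 0.0
```

Run:
```python
from h import *
import cv2
s=ctrl.state();print(s["time"],s["position"],s["eef_rot"])
i=ctrl.camera_info("wrist");print(i)
cv2.imwrite("pics/w1.png",ctrl.grab_frame("wrist"))
```

```text
2.6 [0.45332286 0.22801335 0.26795999] [-3.14088024e+00  8.63721710e-04  1.47492634e+00]
{'mtx': array([[309.70691629,   0.        , 318.25370416],
       [  0.        , 309.70691629, 197.92525001],
       [  0.        ,   0.        ,   1.        ]]), 'extrinsics': array([[ 0.99540829,  0.0903113 ,  0.03172078,  0.46125097],
       [-0.09571224,  0.94333095,  0.31775128,  0.31063283],
       [-0.00122666, -0.31932833,  0.94764335,  0.41455005],
       [ 0.        ,  0.        ,  0.        ,  1.        ]])}
```

View pics/w1.png

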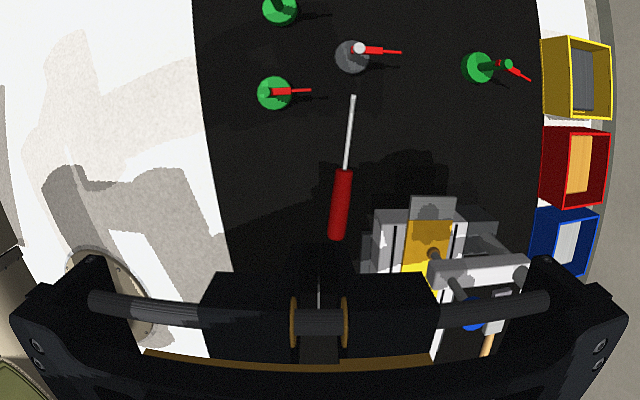

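Wrist picture: red tip at (402,52), plate nose edge from (410,197) to (456,195), screwdriver between; the gauge foot at (433,257) over the plate, knob at (470,325).

```bash
cat >> h.py <<'E'
import cv2
def wray(p,i=None):
    i=i or ctrl.camera_info("wrist");K,E=i["mtx"],i["extrinsics"]
    q=cv2.fisheye.undistortPoints(np.array([[p]],float),K,np.zeros(4))[0,0]
    return E[:3,3],E[:3,:3]@np.array([q[0],-q[1],-1])
def wz(p,z,i=None):
    o,d=wray(p,i);return o+d*(z-o[2])/d[2]
E
python3 - <<'E'
from h import *
np.set_printoptions(precision=4,suppress=True)
for n,p,z in(("tip",(402,52),.078),("noseL",(410,197),.078),("noseR",(456,195),.078),("knob",(470,325),.228)):print(n,wz(p,z))
i=ctrl.camera_info("wrist")
print(tri([wray((402,52)),ray("top",T((38,184))),ray("scene",S((726,341)))]))
E
```

```text
tip [0.5547 0.3567 0.078 ]
noseL [0.5565 0.1901 0.078 ]
noseR [0.6168 0.187  0.078 ]
knob [0.5754 0.1193 0.228 ]
[0.5542 0.3558 0.0763]
```

Emit:
step_arm --plan '[{"xyz": [-0.7,0.95,0],"dr": [0,0,0],"jaw": -1},{"xyz": [-0.7,0.95,0],"dr": [0,0,0],"jaw": -1},{"xyz": [-0.7,0.95,0],"dr": [0,0,0],"jaw": -1},{"xyz": [-0.7,0.95,0],"dr": [0,0,0],"jaw": -1},{"xyz": [-0.3,0.7,0],"dr": [0,0,0],"jaw": -1}]'

```text
time: 3.15
position: [0.5778, 0.1245, 0.2685]
eef_rot: [-3.141, 0.0, 1.478]
contact_force: [-1.1, 0.4, -0.5]
gripper_width: 0.0006
finger_force: 0.0
```

Emit:
step_arm --plan '[{"xyz": [-0.05,0.05,0.6],"dr": [0,0,0],"jaw": -1},{"xyz": [0,0,0.6],"dr": [0,0,0],"jaw": -1},{"xyz": [0,0,0.2],"dr": [0,0,0],"jaw": -1},{"xyz": [0,0,0.15],"dr": [0,0,0],"jaw": -1},{"xyz": [0,0,0.1],"dr": [0,0,0],"jaw": -1}]'

```text
time: 3.65
position: [0.5783, 0.1243, 0.2198]
eef_rot: [3.141, -0.0, 1.479]
contact_force: [-1.8, -0.2, 2.9]
gripper_width: 0.0005
finger_force: 1.2
```

Emit:
step_arm --plan '[{"xyz": [0,0,0.1],"dr": [0,0,0],"jaw": -1},{"xyz": [0,0,0.1],"dr": [0,0,0],"jaw": -1},{"xyz": [0,0,0],"dr": [0,0,0],"jaw": -1}]'

```text
time: 3.95
position: [0.5787, 0.1238, 0.2132]
eef_rot: [3.141, -0.0, 1.479]
contact_force: [0.3, 1.9, 2.1]
gripper_width: 0.0008
finger_force: 1.2
```

Spring contact at 2–3 N; now down in small steps.

Emit:
step_arm --plan '[{"xyz": [0,0,0.1],"dr": [0,0,0],"jaw": -1},{"xyz": [0,0,0.06],"dr": [0,0,0],"jaw": -1},{"xyz": [0,0,0],"dr": [0,0,0],"jaw": -1}]'

```text
time: 4.25
position: [0.5787, 0.1236, 0.2083]
eef_rot: [3.141, -0.0, 1.479]
contact_force: [0.7, 1.8, 2.5]
gripper_width: 0.0009
finger_force: 1.4
```

Emit:
step_arm --plan '[{"xyz": [0,0,0.04],"dr": [0,0,0],"jaw": -1},{"xyz": [0,0,0],"dr": [0,0,0],"jaw": -1}]'

```text
time: 4.45
position: [0.5787, 0.1235, 0.2072]
eef_rot: [3.141, -0.0, 1.479]
contact_force: [0.6, 2.8, 2.3]
gripper_width: 0.0007
finger_force: 1.4
```

Emit:
step_arm --plan '[{"xyz": [0,0,0.04],"dr": [0,0,0],"jaw": -1},{"xyz": [0,0,0],"dr": [0,0,0],"jaw": -1}]'

```text
time: 4.65
position: [0.5787, 0.1236, 0.2064]
eef_rot: [3.141, -0.0, 1.479]
contact_force: [-0.2, 1.7, 6.2]
gripper_width: 0.0007
finger_force: 2.6
```

Emit:
step_arm --plan '[{"xyz": [0,0,0.03],"dr": [0,0,0],"jaw": -1},{"xyz": [0,0,0],"dr": [0,0,0],"jaw": -1}]'

```text
time: 4.85
position: [0.5787, 0.1236, 0.2064]
eef_rot: [3.14, -0.0, 1.479]
contact_force: [-2.8, 2.2, 10.0]
gripper_width: 0.0006
finger_force: 5.3
```

The foot is on the plate (stops at 0.2064, 10 N). Hold, then raise.

Emit:
step_arm --plan '[{"xyz": [0,0,0],"dr": [0,0,0],"jaw": -1},{"xyz": [0,0,0],"dr": [0,0,0],"jaw": -1},{"xyz": [0,0,0],"dr": [0,0,0],"jaw": -1},{"xyz": [0,0,-0.2],"dr": [0,0,0],"jaw": -1},{"xyz": [0,0,-0.3],"dr": [0,0,0],"jaw": -1}]'

```text
time: 5.35
position: [0.5785, 0.1234, 0.2201]
eef_rot: [-3.141, 0.0, 1.479]
contact_force: [0.4, 0.8, 1.3]
gripper_width: 0.0005
finger_force: 0.8
```

Emit:
step_arm --plan '[{"xyz": [0,0,-0.6],"dr": [0,0,0],"jaw": 0.2},{"xyz": [0,0,-0.9],"dr": [0,0,0],"jaw": 0.2},{"xyz": [0,0,-0.2],"dr": [0,0,0],"jaw": 0.2},{"xyz": [-0.7,0,0],"dr": [0,0,0],"jaw": 0.2},{"xyz": [-0.9,0,0],"dr": [0,0,0],"jaw": 0.2}]'

```text
time: 5.85
position: [0.5738, 0.0757, 0.2703]
eef_rot: [-3.14, 0.0, 1.48]
contact_force: [0.7, -1.4, -0.3]
gripper_width: 0.0382
finger_force: 0.0
```

Emit:
step_arm --plan '[{"xyz": [-1,0,0],"dr": [0,0,0],"jaw": 0.2},{"xyz": [-1,0,0],"dr": [0,0,0],"jaw": 0.2},{"xyz": [-1,0,0],"dr": [0,0,0],"jaw": 0.2},{"xyz": [-1,0,0],"dr": [0,0,0],"jaw": 0.2},{"xyz": [-1,0,0],"dr": [0,0,0],"jaw": 0.2}]'

```text
time: 6.35
position: [0.5598, -0.0749, 0.2701]
eef_rot: [-3.14, -0.0, 1.479]
contact_force: [0.7, -0.2, -0.0]
gripper_width: 0.053
finger_force: 0.0
```

Emit:
step_arm --plan '[{"xyz": [-1,-0.1,0],"dr": [0,0,0],"jaw": 0.2},{"xyz": [-0.9,0,0],"dr": [0,0,0],"jaw": 0.2},{"xyz": [-0.6,0,0],"dr": [0,0,0],"jaw": 0.2},{"xyz": [0,0,0],"dr": [0,0,0],"jaw": 0.2}]'

```text
time: 6.75
position: [0.5499, -0.1498, 0.27]
eef_rot: [-3.14, -0.0, 1.476]
contact_force: [-0.3, 0.2, -0.4]
gripper_width: 0.0528
finger_force: 0.0
```

Run:
```python
from h import *
s=ctrl.state();print(s["time"],s["position"],s["eef_rot"])
f=ctrl.grab_frame("wrist");cv2.imwrite("pics/w2.png",cv2.resize(f[140:400,180:460],None,fx=2.3,fy=2.3,interpolation=cv2.INTER_CUBIC))
```

```text
6.75 [ 0.54987521 -0.14981161  0.27000806] [-3.13975223e+00 -6.14839015e-05  1.47580632e+00]
```

View pics/w2.png

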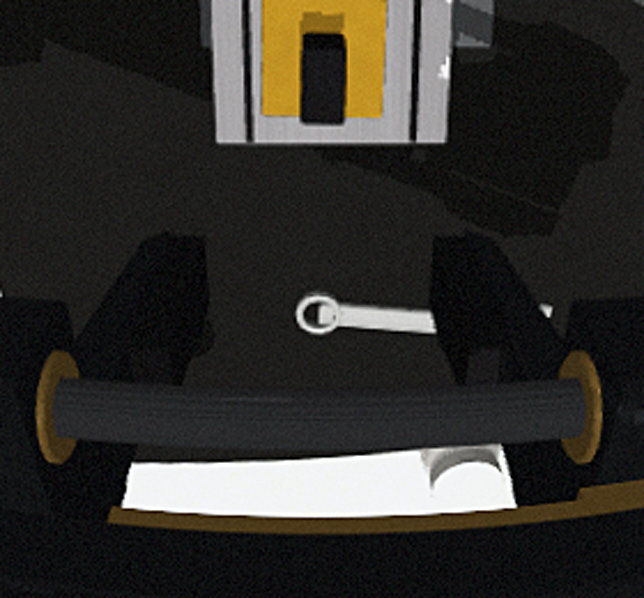

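Wrist crop: lug's top tail edge from (302,122) to (346,122), plate tail corners (262,115) and (385,115), bed tail corners (217,143), (447,143).

Run:
```python
from h import *
np.set_printoptions(precision=4,suppress=True)
W=lambda p,z:wz((p[0]/2.3+180,p[1]/2.3+140),z)
c=np.array([.566,-.0225]);u=np.array([.0894,.996]);v=np.array([.996,-.0894])
for n,p,z in(("lugL",(302,122),.114),("lugR",(346,122),.114),("pL",(262,115),.078),("pR",(385,115),.078),("bL",(217,143),.07),("bR",(447,143),.07)):
    w=W(p,z);d=w[:2]-c;print(n,w,"bed",d@v,d@u)
```

```text
lugL [ 0.5412 -0.1612  0.114 ] bed -0.012288558741553657 -0.14034537473852535
lugR [ 0.5608 -0.163   0.114 ] bed 0.007351688988613159 -0.14041458087112338
pL [ 0.5197 -0.167   0.078 ] bed -0.03318753990473206 -0.14804262260985857
pR [ 0.5808 -0.1727  0.078 ] bed 0.02817978949179832 -0.14825746811726323
bL [ 0.4936 -0.1823  0.07  ] bed -0.0578436437461211 -0.16558509738890703
bR [ 0.6129 -0.1934  0.07  ] bed 0.061942289451821966 -0.16603318824849106
```

Emit:
step_arm --plan '[{"xyz": [0.1,0.03,0.9],"dr": [0,0,0],"jaw": 0.2},{"xyz": [0,0,0.9],"dr": [0,0,0],"jaw": 0.2},{"xyz": [0,0,0.9],"dr": [0,0,0],"jaw": 0.2},{"xyz": [0,0,0.9],"dr": [0,0,0],"jaw": 0.2},{"xyz": [0,0,0.9],"dr": [0,0,0],"jaw": 0.2}]'

```text
time: 7.3
position: [0.5515, -0.1436, 0.1348]
eef_rot: [-3.141, -0.0, 1.48]
contact_force: [0.4, -0.7, 0.1]
gripper_width: 0.0527
finger_force: 0.0
```

Emit:
step_arm --plan '[{"xyz": [0,0,0.9],"dr": [0,0,0],"jaw": 0.2},{"xyz": [0,0,0.6],"dr": [0,0,0],"jaw": 0.2},{"xyz": [0,0,0.07],"dr": [0,0,0],"jaw": 0.2},{"xyz": [0,0,0],"dr": [0,0,0],"jaw": 0.2}]'

```text
time: 7.7
position: [0.5517, -0.1443, 0.0892]
eef_rot: [-3.141, -0.0, 1.48]
contact_force: [0.3, -0.1, 1.3]
gripper_width: 0.0527
finger_force: 0.0
```

Emit:
step_arm --newtons 15 --plan '[{"xyz": [0,0,0],"dr": [0,0,0],"jaw": -1},{"xyz": [0,0,0],"dr": [0,0,0],"jaw": -1},{"xyz": [0,0,0],"dr": [0,0,0],"jaw": -1},{"xyz": [0,0,0],"dr": [0,0,0],"jaw": -1},{"xyz": [0,0,0],"dr": [0,0,0],"jaw": -1}]'

```text
time: 8.2
position: [0.5518, -0.1451, 0.0893]
eef_rot: [3.141, 0.0, 1.478]
contact_force: [-0.9, 0.1, 1.5]
gripper_width: 0.02
finger_force: 15.0
```

Emit:
step_arm --newtons 45 --plan '[{"xyz": [0,0,0],"dr": [0,0,0],"jaw": -1},{"xyz": [0,0,0],"dr": [0,0,0],"jaw": -1},{"xyz": [0,0,0],"dr": [0,0,0],"jaw": -1}]'

```text
time: 8.5
position: [0.5518, -0.1452, 0.0893]
eef_rot: [3.141, 0.0, 1.478]
contact_force: [0.1, 0.2, 4.2]
gripper_width: 0.0197
finger_force: 45.0
```

Emit:
step_arm --plan '[{"xyz": [0.2,0.01,0],"dr": [0,0,0],"jaw": -1},{"xyz": [0.4,0.02,0],"dr": [0,0,0],"jaw": -1},{"xyz": [0.5,0.02,0],"dr": [0,0,0],"jaw": -1},{"xyz": [0.5,0.02,0],"dr": [0,0,0],"jaw": -1},{"xyz": [0.5,0.02,0],"dr": [0,0,0],"jaw": -1}]'

```text
time: 9.0
position: [0.5604, -0.0826, 0.0894]
eef_rot: [3.141, 0.002, 1.479]
contact_force: [-0.5, -6.0, 3.7]
gripper_width: 0.0196
finger_force: 44.9
```

Emit:
step_arm --plan '[{"xyz": [0.5,0.02,0],"dr": [0,0,0],"jaw": -1},{"xyz": [0.5,0.02,0],"dr": [0,0,0],"jaw": -1},{"xyz": [0.5,0.02,0],"dr": [0,0,0],"jaw": -1},{"xyz": [0.5,0,0],"dr": [0,0,0],"jaw": -1},{"xyz": [0.3,0,0],"dr": [0,0,0],"jaw": -1}]'

```text
time: 9.5
position: [0.5685, -0.0136, 0.0893]
eef_rot: [3.141, 0.001, 1.48]
contact_force: [-0.1, -6.2, 4.1]
gripper_width: 0.0198
finger_force: 44.9
```

Emit:
step_arm --plan '[{"xyz": [0.3,0,0],"dr": [0,0,0],"jaw": -1},{"xyz": [0.3,0,0],"dr": [0,0,0],"jaw": -1},{"xyz": [0.2,0,0],"dr": [0,0,0],"jaw": -1},{"xyz": [0,0,0],"dr": [0,0,0],"jaw": -1},{"xyz": [0,0,0],"dr": [0,0,0],"jaw": -1}]'

```text
time: 10.0
position: [0.5707, 0.0105, 0.0893]
eef_rot: [3.141, -0.001, 1.479]
contact_force: [1.6, 2.6, 4.5]
gripper_width: 0.02
finger_force: 44.9
```

Run:
```python
from h import *
s=ctrl.state();print(s["time"],s["position"],s["eef_rot"],s["contact_force"],s["moment"])
a=ctrl.grab_frame("top");b=ctrl.grab_frame("scene")
cv2.imwrite("pics/t3.png",np.vstack([cv2.resize(a[180:240,185:285],(800,480),interpolation=cv2.INTER_CUBIC)]))
cv2.imwrite("pics/s3.png",cv2.resize(b[225:300,360:480],(800,500),interpolation=cv2.INTER_CUBIC))
```

```text
10.0 [0.57068601 0.01052626 0.08933782] [ 3.14085281e+00 -8.26863525e-04  1.47928253e+00] [1.61441413 2.56875223 4.4720357 ] [ 0.15222135 -0.04968849 -0.00672353]
```

View pics/t3.png

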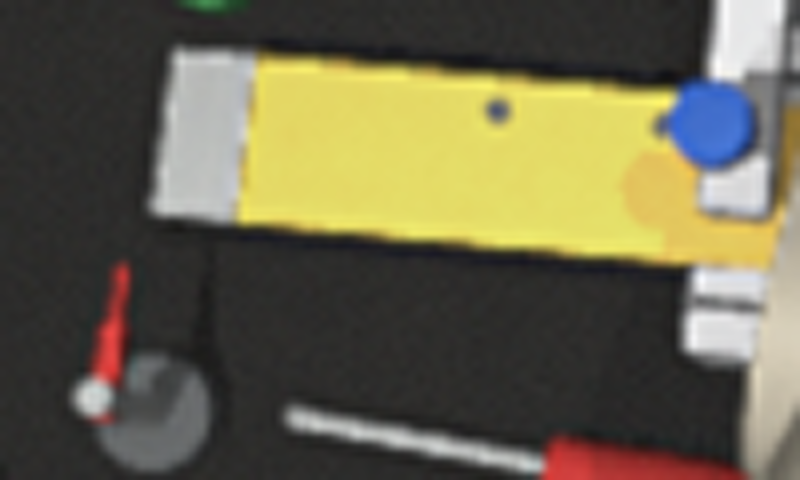

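View pics/s3.png

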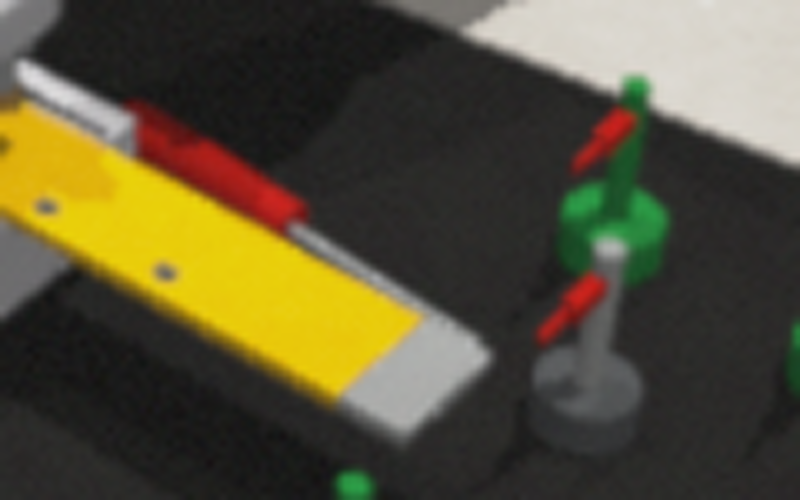

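Top crop (8x): nose corners (173,47) and (152,214), red tip (123,263). Scene crop (6.67x): nose corners (491,352), (404,432), tip (540,338). The nose is still a few mm short.

Run:
```python
from h import *
np.set_printoptions(precision=4,suppress=True)
u=np.array([.0894,.996]);v=np.array([.996,-.0894]);c=np.array([.566,-.0225])
t=lambda p,z=.078:onz("top",(p[0]/8+185,p[1]/8+180),z)[:2]
s=lambda p,z=.078:onz("scene",(p[0]/6.667+360,p[1]/6.667+225),z)[:2]
for f,a,b,q in((t,(173,47),(152,214),(123,263)),(s,(491,352),(404,432),(540,338))):
    A,B,Q=f(a),f(b),f(q);n=(A+B)/2
    print(A,B,Q,"short by",(Q-n)@u,(Q-A)@u,(Q-B)@u,"nose x",(n-c)@v,"width",np.linalg.norm(A-B),"gap",(Q-c)@v)
e=[t((255,55)),t((690,90))],[t((240,220)),t((770,267))]
for p in e: print("edge yaw",np.degrees(np.arctan2(*(p[0]-p[1])[::-1])))
```

```text
[0.6334 0.3371] [0.5726 0.3427] [0.555  0.3525] short by 0.008275236955039175 0.00832670407453118 0.008223769835547111 nose x 0.004430417673466351 width 0.06107321280970183 gap -0.04450335351685198
[0.5762 0.3455] [0.6352 0.3401] [0.5578 0.3567] short by 0.009598531702227082 0.009565510392144587 0.009631553012309522 nose x 0.006885617555320585 width 0.05927033867091083 gap -0.042110426826030806
edge yaw 84.70044132095371
edge yaw 84.31981535991224
```

Emit:
step_arm --plan '[{"xyz": [0.15,0,0],"dr": [0,0,0],"jaw": -1},{"xyz": [0.14,0,0],"dr": [0,0,0],"jaw": -1},{"xyz": [0,0,0],"dr": [0,0,0],"jaw": -1},{"xyz": [0,0,0],"dr": [0,0,0],"jaw": -1},{"xyz": [0,0,0],"dr": [0,0,0],"jaw": -1}]'

```text
time: 10.6
position: [0.5714, 0.0185, 0.0893]
eef_rot: [3.141, 0.0, 1.479]
contact_force: [-0.2, -1.3, 5.3]
gripper_width: 0.0196
finger_force: 44.9
```

Run:
```python
from h import *
s=ctrl.state();print(s["time"],s["position"],s["eef_rot"],s["contact_force"],s["joint_velocities"])
a=ctrl.grab_frame("top");b=ctrl.grab_frame("scene")
m=np.hstack([cv2.resize(a[180:240,185:235],(400,480),interpolation=cv2.INTER_CUBIC),cv2.resize(b[225:297,400:460],(400,480),interpolation=cv2.INTER_CUBIC)])
cv2.imwrite("pics/m4.png",m)
```

```text
10.6 [0.5714315  0.01847454 0.08932937] [3.14093340e+00 1.76830960e-04 1.47902274e+00] [-0.16535967 -1.33672582  5.34916254] [-0.00033399 -0.00036916 -0.00056689  0.00180447 -0.00098331 -0.00042999]
```

View pics/m4.png

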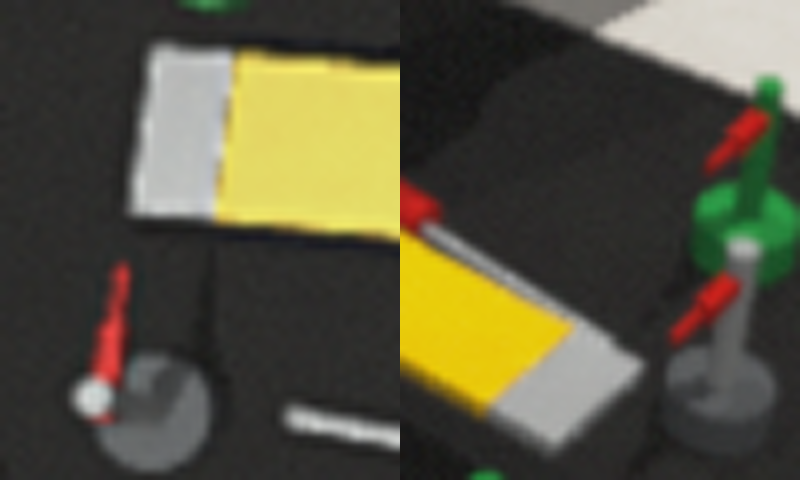

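Top view: the nose line through (150,45) and (130,213) extends to (124,263), and the tip is at (123,263). In the scene view it extends to (672,338), and the tip is at (672,340). The nose is level with the tip, so I'm handing in.

```bash
python3 -c "
from rig import ctrl
print(ctrl.job_done())"
```

```text
the job is handed in; nothing more can be done
None
```

I handed the job in, with no verdict returned: the gauge foot was pressed onto the plate (about 10 N at the knob) and released, then the plate was slid out until its nose was within about 1 mm of the red pointer tip in both camera views, still gripped at 45 N and clear of the pointer.

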